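Draw the bottom brake plate from the magazine and load it in the jig

TASK

Draw the lowest brake backing plate out of the stack magazine by the ear that pokes out under its gate, leaving the other three stacked flat inside, lay it flat on the bench and let go of it. Then take it again by its body and slide it, ear first, under the bridge of the holding jig until its shoulders are fully home against the jig, flat on its seat, and let go. Leave everything else on the bench where it stands.

Things in the scene. Friction and masses are not known exactly. Their poses are not given: they have to be found in the camera images.
- magazine: Fixed open-topped stack magazine, aluminium walls on a grey base, 123 x 72 x 68 high. Origin on the bench under the middle of the gate's outer face; x points into it (plates leave towards -x), z up. Floor 24 above the bench, inside 115 x 60. Gate 4 thick, in two halves; the slot under it, 12 high and full width, passes one plate. The base ends at the gate: the ear overhangs the bench.
- plate_low: Lowest of four like plates, dark steel, 8 thick, 0.12-0.2 kg. Body 76 (x) x 56 (y); an ear 26 wide sticks out 36 from the middle of its +x edge, with a flat shoulder on each side. Origin: middle of the body's underside; x points to the ear, z up; centre of mass 10 towards the ear. At the start its ear pokes 24-32 out of the gate and the other three weigh on it.
- plate_low_ear (a point): Middle of the ear's end face of the lowest plate, 74 from its origin along x, 4 above its underside.
- plate_2: Second plate from below, same shape and frame; held back by the gate, drops 8 when the lowest has left.
- plate_3: Third plate from below, same shape and frame.
- plate_4: Top plate of the stack, same shape and frame.
- jig: Fixed jig. Origin on the bench under the seated plate's origin; ear points to +x, seat 24 high. x -48 to 38: pedestal 38 wide, open at its sides. x 38 to 84: block 90 wide, same top, with guides 13 high on it whose faces at x 38 stop the shoulders; between them an ear channel 30 wide, its mouth flared to 44 over 8. Bridge over it from x 50 to 70, underside 37, top 44 above the bench.
- piston: Bystander: aluminium engine piston standing upright, 54 across, 48 high, loose. Origin under its middle.
- tin: Bystander: low steel tin with a green band, 68 across, 55 high, loose. Origin under its middle.
- wrench: Bystander: steel wrench lying flat along its x, 150 long, at most 36 wide and 12 high, loose. Origin under its middle.
- aerosol: Bystander: spray can, 62 across, 185 high, loose. Origin under its middle.
- fluid_bottle: Bystander: black bottle, 72 across, 190 high, loose. Origin under its middle.
- screwdriver: Bystander: screwdriver lying along its x, 190 long, about 30 wide and high, loose. Origin under its middle.
- socket: Bystander: steel socket, a ring 30 across and 40 high, standing, loose. Origin under its middle.
- bearing: Bystander: steel ball bearing lying flat, a ring 52 across with a hole of 24, 15 high, loose. Origin under its middle.

How it is judged:
By the outcome, as a careful person would: the job done as asked, in the order asked, and still so for the second after the job is handed in, with the robot touching nothing.
It also fails if it takes over 61 s, if anything falls off the work surface, if the arm or the gripper's body presses on something with over 40 N, if the wrist force passes 120 N, or if a joint passes its speed limit or range.

ROBOT

A 7-joint arm with a two-finger parallel gripper is mounted at the origin on the work surface. World frame = base frame: x ahead of the robot, y to its left, z up, the work surface at z = 0. Lengths are in mm, angles in rad, forces in N, time in s.
With the tool pointing down it reaches from about 425 to 925 mm from the base axis. Payload 6.8 kg.
Tool frame: the origin (TCP) lies at the very end of the fingers, on their centre line; the grasp point (between the pads) lies 19 mm behind it; z points along the fingers, y is the line along which they close (so a half turn about z gives the same grasp; the last joint's range is limited). The gripper opens to 88 mm and grips with 3 to 60 N. Pads are 20 mm wide; open, the fingers measure 115 mm over their backs; the gripper's body (75 mm by 178 mm) begins 61 mm behind the grasp point.
Start: joints at [1.058, 0.477, 0.022, 1.555, -0.011, 1.109, -0.083], TCP at [265.849, -620.461, 222.664] pointing down, gripper open.
Joint ranges: [-2.96, 2.96], [-0.34, 2.1], [-1.41, 1.46], [0.24, 2.44], [-1.37, 4.51], [0.17, 1.92], [-2.96, 2.96]. Speed limits (rad/s): [2.39, 2.39, 3.14, 3.14, 3.14, 3.14, 3.14].

INTERFACE

Orientations are given as [roll, pitch, yaw] about the fixed x, y, z axes, in that order (R = Rz(yaw) Ry(pitch) Rx(roll)).
In Python, from plant import observe, cams, ticket gives the robot as it stands.
- The arm moves only by the tool step_arm, never from a script. Its argument "steps" is a list of rows, each a list of 3 entries, a list of its own where there are three numbers: the opening, from -1 (shut) to 1 (fully open), then the shift along the tool's x, y, z each as a share of 50 cm, from -1 to 1, then the turn about the tool's z as a share of 180 degrees, from -1 to 1. In form: [[grip, [dx, dy, dz], twist], ...]. A call has exactly 8 rows; each row is the pose to reach, as a shift and turn from the pose commanded when the call began, along the tool's axes at that moment, turning the shorter way round; what a row does not reach only later rows make up. A row lasts 1/8 s, in which the tool goes at most 62.5 mm and 10.7 degrees, less where a joint would pass 70% of its speed; a pose out of reach is approached as far as the arm can. A call with a number of a shift or a turn outside -1 to 1 is refused whole. A call with a gripper value outside its range is refused whole. The fingers move at their own pace and stop on an object; "newtons" is the grip in N (left out, the last holds). Time passes only in rows, so rows that repeat a pose let the fingers close, or fill a call up. It gives the time, the measured TCP pose, the force, the opening and the grip force at its end, in the units of the state.
- observe(): the state, without advancing time (a new reading comes with each control period).
- cams.snapshot(name): name is "scene" or "top" or "wrist"; returns (picture, depth): 400x640x3 uint8, red, green, blue; 400x640 float32, mm along the optical axis (not along the pixel's ray), 0 where there is no reading.
- cams.camera_model(name): a dict with "fx", "fy", "cx", "cy" (pixels), "rvec" (rotation vector, rad) and "tvec" (3), from world to camera coordinates, as OpenCV has them; the wrist camera has in their place "tool_from_camera" (4x4, takes a point from camera to tool coordinates, whose origin is the TCP and whose axes are the flange's). Camera axes: x right, y down, z forward; pixel columns grow to the right and rows downward; lengths in mm; the calibration is good to about 2 mm. A picture is of the moment at which its call begins: read the wrist's pose just before it. camera_model takes no time and is no camera call.
- ticket.hand_in(): hands the job in; it is judged then, once.
The state is a dict: "time": time; "joints": joint angles; "joint_velocities": joint speeds; "joint_torque": joint torques, N m; "position": TCP position; "tcp_rot": TCP orientation; "wrist_force": force on the tool from outside, world axes, zero at the start; "ft_torque": the same for the moment, N m; "opening": finger opening in mm; "gripper_force": force on a finger pad.
Only numpy, scipy, OpenCV 4.12 (cv2) and the standard library are available. Lean on these libraries where they do the work, as an engineer would, in place of code of your own. Each camera call takes 0.05 s, during which the arm holds its last target. There are 200 camera calls.

## Working session

There is one attempt and no reset: what is moved stays moved. The work goes in short steps, Python scripts to look and compute and a tool call to move; the robot and the scene stay as the last step left them, time stands still between calls to the robot, and variables do not carry over. Pictures are saved under pics/ and viewed, at most 10 in all, crops included, and the job is handed in when it is done.

Besides the shell and the picture viewer there is one more tool, called by a JSON object that holds its "op" and its "data", one argument or row to a line. step_arm: Moves the arm, as the interface text tells. Its arguments: {"type":"object","properties":{"steps":{"type":"array"},"newtons":{"type":"number"}},"required":["steps"]}

```bash
ls; mkdir -p pics
python3 - <<'E'
from plant import observe,cams
import cv2,numpy as np
print(observe())
for n in("scene","top"):
    p,d=cams.snapshot(n); cv2.imwrite(f"pics/{n}0.png",p[:,:,::-1]); np.save(f"pics/{n}0.npy",d); print(n,cams.camera_model(n))
print(cams.camera_model("wrist"))
E
```

```text
pics
{'time': 0.0, 'joints': array([ 1.05789503,  0.47778141,  0.02234914,  1.5564123 , -0.01150912,
        1.10930506, -0.08310779]), 'joint_velocities': array([-1.13064331e-04, -6.02357693e-04,  1.12519295e-03,  5.30662079e-04,
       -5.71955560e-04,  5.75746917e-04, -5.26988221e-06]), 'joint_torque': array([-9.38776211e-04, -5.82858753e+01,  1.53430112e+00, -2.72613752e+01,
       -5.43452008e-02,  1.68717251e-02,  1.38825490e-04]), 'position': array([ 265.59196632, -619.91344008,  221.71097513]), 'tcp_rot': array([-3.13981934e+00,  1.27358922e-04,  4.04803196e-01]), 'wrist_force': array([-0.0767    , -0.73247264,  0.30666677]), 'ft_torque': array([-0.04438307, -0.05914407, -0.00760834]), 'gripper_force': 0.0, 'opening': 88.01191730188542}
scene {'fx': 364.2004954677993, 'fy': 364.2004954677993, 'cx': 324.15233305149934, 'cy': 195.82062784948863, 'rvec': array([ 1.59676311,  2.02064434, -0.80404052]), 'tvec': array([ 117.39159983, -352.49591234, 1459.61218396])}
top {'fx': 385.2254554638884, 'fy': 385.2254554638884, 'cx': 319.54760902439494, 'cy': 200.4838254623784, 'rvec': array([ 2.17202286, -2.22058598,  0.03725446]), 'tvec': array([  21.94306553,  544.38353836, 1100.44102244])}
{'fx': 310.2661168030046, 'fy': 310.2661168030046, 'cx': 326.6824906081575, 'cy': 199.86486895495625, 'tool_from_camera': array([[ 8.28392538e-04, -9.68813124e-01, -2.47791132e-01,
         6.75374728e+01],
       [ 9.99999649e-01,  7.71358296e-04,  3.27252256e-04,
        -2.50663560e-01],
       [-1.25910535e-04, -2.47791316e-01,  9.68813423e-01,
        -1.62765308e+02],
       [ 0.00000000e+00,  0.00000000e+00,  0.00000000e+00,
         1.00000000e+00]])}
```

View pics/top0.png

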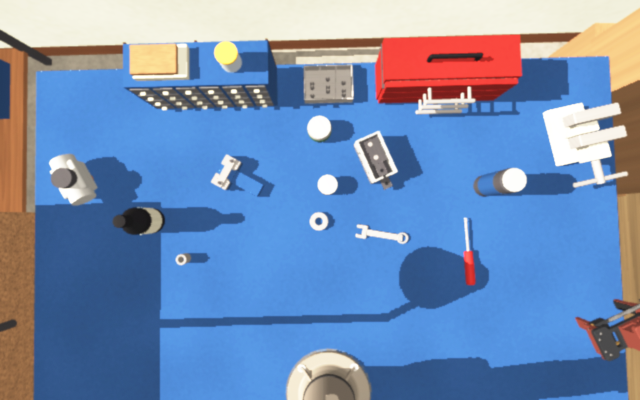

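View pics/scene0.png

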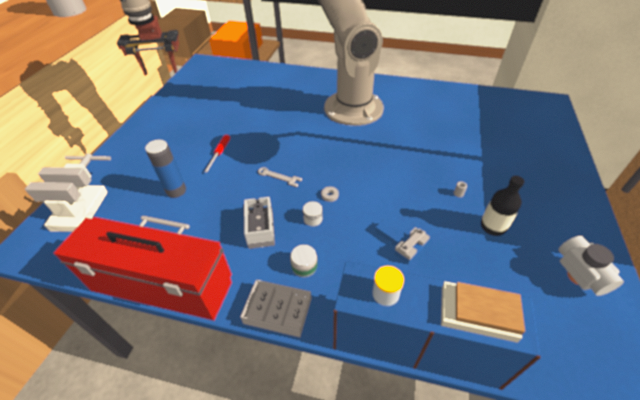

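The top view shows the magazine at about (376,158), with its ear end near (388,184), and the jig at about (226,172). The piston is at (328,185), the tin at (319,128), the bearing at (319,221) and the wrench at (382,235). I'll work out rough positions from depth.

```bash
cat > h.py <<'E'
import numpy as np,cv2
from plant import observe,cams
from scipy.spatial.transform import Rotation as Ro
def pose(n,o=None):
    m=cams.camera_model(n)
    if n=="wrist":
        T=np.eye(4);T[:3,:3]=Ro.from_euler('xyz',o["tcp_rot"]).as_matrix();T[:3,3]=o["position"]
        C=T@m["tool_from_camera"]; return m,C[:3,:3],C[:3,3]
    R=cv2.Rodrigues(m["rvec"])[0]; return m,R.T,-R.T@m["tvec"]
def cloud(n,d,o=None):
    m,R,t=pose(n,o); v,u=np.mgrid[:400,:640]
    c=np.stack([(u-m["cx"])/m["fx"]*d,(v-m["cy"])/m["fy"]*d,d],-1)
    P=c@R.T+t; P[d==0]=np.nan; return P
def ray(n,uv,z,o=None):
    m,R,t=pose(n,o); uv=np.atleast_2d(uv).astype(float)
    r=np.c_[(uv[:,0]-m["cx"])/m["fx"],(uv[:,1]-m["cy"])/m["fy"],np.ones(len(uv))]@R.T
    return t+r*((z-t[2])/r[:,2])[:,None]
def snap(tag):
    o=observe(); p,d=cams.snapshot("wrist")
    cv2.imwrite(f"pics/{tag}.png",p[:,:,::-1]); np.savez(f"pics/{tag}.npz",p=p,d=d,pos=o["position"],rot=o["tcp_rot"])
    return o,p,d
def load(tag):
    f=np.load(f"pics/{tag}.npz"); return dict(position=f["pos"],tcp_rot=f["rot"]),f["p"],f["d"]
E
python3 - <<'E'
from h import *
d=np.load("pics/top0.npy");P=cloud("top",d)
for u,v in[(376,158),(388,184),(365,138),(226,172),(232,160),(220,185),(328,185),(319,128),(319,221),(360,232),(405,238),(183,259),(140,222),(510,182),(470,280),(300,300)]: print(u,v,P[v,u].round())
m=(P[...,2]>8)&(P[...,2]<130)
n,l,s,c=cv2.connectedComponentsWithStats(m.astype(np.uint8))
for i in range(1,n):
    if s[i,4]>60: 
        q=P[l==i]; print(c[i].round(),s[i,4],np.nanmin(q,0).round(),np.nanmax(q,0).round())
E
```

```text
376 158 [ 657. -149.   59.]
388 184 [ 586. -185.   34.]
365 138 [ 712. -120.   68.]
226 172 [630. 272.  42.]
232 160 [662. 252.  51.]
220 185 [593. 288.  45.]
328 185 [586. -15.  48.]
319 128 [746.   7.  55.]
319 221 [486.  13.  -0.]
360 232 [ 451. -105.    1.]
405 238 [ 431. -236.   -1.]
183 259 [384. 411.  -1.]
140 222 [495. 472. 134.]
510 182 [ 572. -456.  183.]
470 280 [ 311. -409.   25.]
300 300 [260.  72.   5.]
[411.  96.] 1236 [ 782. -395.    8.] [ 943. -161.  130.]
[217.  98.] 1963 [817. 128.   8.] [942. 488. 130.]
[329.  82.] 561 [831. -91.   8.] [934.  48.  41.]
[487.  93.] 397 [ 822. -499.   15.] [ 826. -394.  130.]
[449.  94.] 367 [ 809. -412.   38.] [ 826. -289.  130.]
[577. 142.] 2671 [ 564. -810.    8.] [ 806. -642.  130.]
[319. 129.] 493 [716. -27.  13.] [780.  41.  61.]
[375. 159.] 1400 [ 572. -202.    8.] [731. -93.  74.]
[ 72. 179.] 1645 [545. 637.  21.] [689. 752. 111.]
[235. 177.] 967 [561. 172.   8.] [682. 316.  51.]
[485. 185.] 402 [ 547. -469.    9.] [ 608. -433.  130.]
[327. 184.] 303 [562. -38.  13.] [615.  13.  53.]
[148. 221.] 644 [462. 460.   8.] [534. 524. 130.]
[318. 221.] 197 [463. -10.  10.] [512.  39.  21.]
[468. 261.] 393 [ 298. -426.   10.] [ 485. -397.   31.]
[379. 234.] 168 [ 423. -225.    8.] [472. -93.  14.]
[183. 259.] 119 [374. 388.   8.] [402. 416.  44.]
[328. 377.] 2844 [ -19. -118.    8.] [115. 114. 130.]
```

{"op": "step_arm", "data": {
  "steps": [
    [1,[0.88,-0.52,0],0],
    [1,[0.88,-0.52,0],0],
    [1,[0.88,-0.52,0],0],
    [1,[0.88,-0.52,0],0],
    [1,[0.88,-0.52,0],0],
    [1,[0.88,-0.52,0],0],
    [1,[0.88,-0.52,0],0],
    [1,[0.88,-0.52,0],0]
  ],
  "newtons": 40
}}

```text
time: 1.1
position: [562.0, -215.5, 222.5]
tcp_rot: [-3.142, 0.0, 0.405]
wrist_force: [0.9, -0.1, 0.4]
opening: 88.3
gripper_force: 0.0
```

Run:
```python
from h import *
o,p,d=snap("w1"); print(o["time"],o["position"],o["tcp_rot"],o["wrist_force"],o["joints"])
```

```text
1.1 [ 562.0362882  -215.45122237  222.4679833 ] [-3.14153869e+00  3.93563797e-04  4.04524515e-01] [ 0.92324651 -0.09287711  0.35769783] [ 0.38486863  0.36423556 -0.15762077  1.7283218   0.06456798  1.05441231
 -0.96077053]
```

View pics/w1.png

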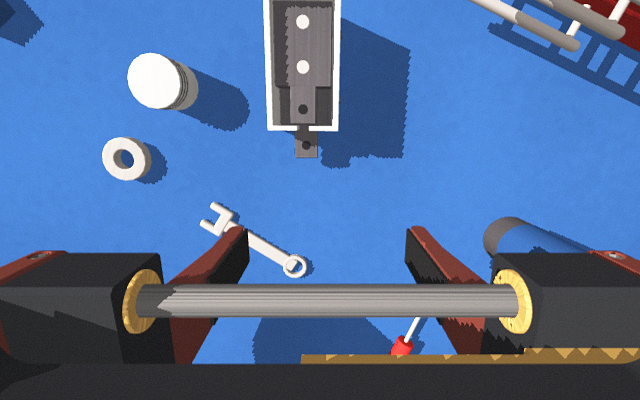

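The wrist view shows the magazine at u 263–340 with its gate edge at v≈128. The ear is at u 295–317, ending at v≈158, and the wrench lies at (205–305, 205–275). Next I'll measure the magazine and ear.

Run:
```python
from h import *
o,p,d=load("w1");P=cloud("wrist",d,o)
v,u=np.mgrid[:400,:640]
print("bench z",np.nanmedian(P[170:200,350:400,2]))
m=(abs(P[...,2]-68)<7)&(u>230)&(u<370)&(v<180); q=P[m][:,:2].astype(np.float32)
print("walls",m.sum(),np.median(P[m][:,2])); r=cv2.minAreaRect(q);print(r, cv2.boxPoints(r))
e=(abs(P[...,2]-32)<6)&(u>280)&(u<330)&(v>131)&(v<175); print("ear",e.sum(),np.median(P[e],0)); r=cv2.minAreaRect(P[e][:,:2].astype(np.float32));print(r,cv2.boxPoints(r))
# colour edges
g=cv2.cvtColor(p,cv2.COLOR_RGB2HSV)
for vv in (135,142,148,153,156,158,160): print(vv,[tuple(g[vv,x]) for x in range(288,324,2)] if vv==148 else '')
for x in (306,): print([(y,*g[y,x]) for y in range(118,168,2)])
```

```text
bench z 0.5951969523957814
walls 1749 68.58874470551194
((659.7023315429688, -147.47802734375), (115.59526824951172, 70.30228424072266), 22.404417037963867) [[ 592.8699   -137.0093  ]
 [ 619.66504  -202.00493 ]
 [ 726.5348   -157.94676 ]
 [ 699.7396    -92.951126]]
ear 578 [ 591.50419677 -177.29519549   32.60689334]
((591.0377197265625, -177.11163330078125), (26.76416778564453, 25.819971084594727), 23.22977066040039) [[ 573.6486  -170.52641]
 [ 583.83246 -194.25316]
 [ 608.4268  -183.69685]
 [ 598.243   -159.97011]]
135 
142 
148 [(np.uint8(108), np.uint8(165), np.uint8(217)), (np.uint8(107), np.uint8(167), np.uint8(217)), (np.uint8(108), np.uint8(162), np.uint8(219)), (np.uint8(108), np.uint8(165), np.uint8(195)), (np.uint8(2), np.uint8(23), np.uint8(144)), (np.uint8(5), np.uint8(12), np.uint8(126)), (np.uint8(169), np.uint8(15), np.uint8(133)), (np.uint8(0), np.uint8(17), np.uint8(123)), (np.uint8(150), np.uint8(18), np.uint8(56)), (np.uint8(146), np.uint8(34), np.uint8(53)), (np.uint8(150), np.uint8(13), np.uint8(60)), (np.uint8(158), np.uint8(16), np.uint8(124)), (np.uint8(155), 
[... 846 characters left out ...]
int8(165), np.uint8(8), np.uint8(68)), (142, np.uint8(130), np.uint8(20), np.uint8(38)), (144, np.uint8(160), np.uint8(13), np.uint8(58)), (146, np.uint8(150), np.uint8(21), np.uint8(61)), (148, np.uint8(146), np.uint8(34), np.uint8(53)), (150, np.uint8(163), np.uint8(14), np.uint8(124)), (152, np.uint8(169), np.uint8(15), np.uint8(134)), (154, np.uint8(177), np.uint8(18), np.uint8(131)), (156, np.uint8(8), np.uint8(22), np.uint8(142)), (158, np.uint8(108), np.uint8(166), np.uint8(201)), (160, np.uint8(107), np.uint8(163), np.uint8(220)), (162, np.uint8(107), np.uint8(161), np.uint8(220)), (164, np.uint8(108), np.uint8(162), np.uint8(220)), (166, np.uint8(107), np.uint8(165), np.uint8(218))]
```

{"op": "step_arm", "data": {
  "steps": [
    [1,[0.079,-0.048,0],0],
    [1,[0.079,-0.048,0.05],0],
    [1,[0.079,-0.048,0.15],0],
    [1,[0.079,-0.048,0.25],0],
    [1,[0.079,-0.048,0.33],0],
    [1,[0.079,-0.048,0.38],0],
    [1,[0.079,-0.048,0.42],0],
    [1,[0.079,-0.048,0.42],0]
  ]
}}

```text
time: 2.15
position: [587.1, -179.4, 11.3]
tcp_rot: [-3.14, 0.002, 0.405]
wrist_force: [-0.2, 0.0, 0.3]
opening: 88.0
gripper_force: 0.0
```

Run:
```python
from h import *
o,p,d=snap("w2"); print(o["time"],o["position"],o["tcp_rot"],o["wrist_force"])
```

```text
2.15 [ 587.06034938 -179.36938326   11.27748379] [-3.13994395e+00  2.30622630e-03  4.04799500e-01] [-0.16013448  0.01016214  0.29638445]
```

View pics/w2.png

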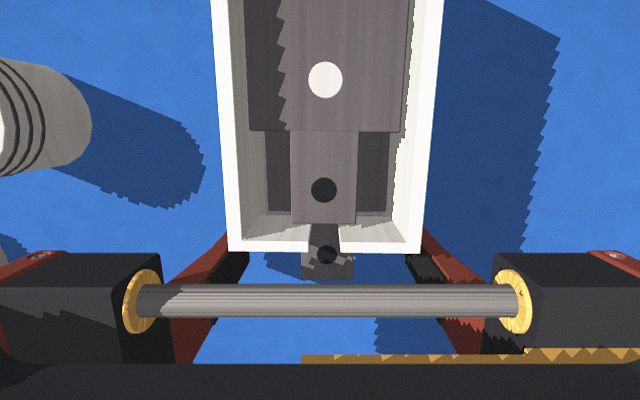

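The ear sits centred between the fingers at u 302–352, ending at v≈278. I'll close on it.

{"op": "step_arm", "data": {
  "steps": [
    [-1,[0,0,0],0],
    [-1,[0,0,0],0],
    [-1,[0,0,0],0],
    [-1,[0,0,0],0],
    [-1,[0,0,0],0],
    [-1,[0,0,0],0],
    [-1,[0,0,0],0],
    [-1,[0,0,0],0]
  ],
  "newtons": 35
}}

```text
time: 3.2
position: [588.1, -179.5, 12.6]
tcp_rot: [-3.142, 0.0, 0.405]
wrist_force: [0.1, 0.1, 0.1]
opening: 25.7
gripper_force: 35.0
```

{"op": "step_arm", "data": {
  "steps": [
    [-1,[-0.01,0,0],0],
    [-1,[-0.025,0,0],0],
    [-1,[-0.04,0,0],0],
    [-1,[-0.055,0,0],0],
    [-1,[-0.07,0,0],0],
    [-1,[-0.08,0,0],0],
    [-1,[-0.08,0,0],0],
    [-1,[-0.08,0,0],0]
  ]
}}

```text
time: 4.2
position: [550.4, -195.7, 12.5]
tcp_rot: [-3.141, 0.002, 0.404]
wrist_force: [-2.2, -1.1, 1.3]
opening: 25.3
gripper_force: 35.0
```

{"op": "step_arm", "data": {
  "steps": [
    [-1,[-0.02,0,0],0],
    [-1,[-0.04,0,0],0],
    [-1,[-0.06,0,0],0],
    [-1,[-0.08,0,0],0],
    [-1,[-0.1,0,0],0],
    [-1,[-0.12,0,0],0],
    [-1,[-0.12,0,0],0],
    [-1,[-0.12,0,0],0]
  ]
}}

```text
time: 5.2
position: [496.6, -218.8, 12.7]
tcp_rot: [3.141, -0.0, 0.405]
wrist_force: [0.8, 0.7, -1.8]
opening: 25.5
gripper_force: 35.0
```

Run:
```python
from h import *
o,p,d=snap("w3"); print(o["time"],o["position"],o["tcp_rot"],o["wrist_force"],o["ft_torque"])
P=cloud("wrist",d,o)
for v in range(20,260,15): print(v,P[v,326].round(1))
```

```text
5.2 [ 496.6069265  -218.79425731   12.72782245] [ 3.14147012e+00 -4.04038349e-04  4.04910032e-01] [ 0.78208105  0.72053429 -1.82482034] [-0.02019351  0.07993867 -0.00792116]
20 [ 6.038e+02 -1.722e+02  6.000e-01]
35 [ 597.4 -174.9    1. ]
50 [ 585.2 -180.2   31.8]
65 [ 579.6 -182.7   33. ]
80 [ 574.  -185.    32.9]
95 [ 568.4 -187.4   32.4]
110 [ 562.6 -189.9   33. ]
125 [ 556.7 -192.5   32.7]
140 [ 550.6 -195.1   32.2]
155 [ 544.5 -197.7   33.6]
170 [ 538.  -200.5   32.3]
185 [ 531.4 -203.3   32. ]
200 [ 524.8 -206.1   32.6]
215 [ 517.9 -209.1   32.2]
230 [ 511.  -212.    32.8]
245 [ 503.3 -215.3   31.6]
```

View pics/w3.png

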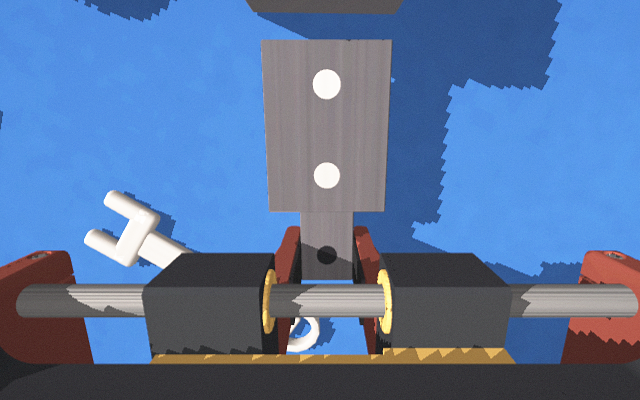

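The plate is out and level at z≈32, its rear edge about 19 mm clear of the gate and the wrench undisturbed. Next is the jig's orientation, from the top picture.

Run:
```python
from h import *
p=cv2.imread("pics/top0.png"); a=cv2.resize(p[140:205,190:280],None,fx=5,fy=5,interpolation=cv2.INTER_NEAREST)
q=cv2.imread("pics/scene0.png"); b=cv2.resize(q[215:280,375:445],None,fx=5,fy=5,interpolation=cv2.INTER_NEAREST)
cv2.imwrite("pics/jigc.png",np.hstack([a,b]))
P=cloud("top",np.load("pics/top0.npy"))
for v in range(150,194,3): print(v,[int(x) for x in P[v,206:246:2,2]])
```

```text
150 [0, 0, -2, 0, 2, 0, -1, 2, -1, -1, -4, -1, 0, -1, 0, 4, 0, 0, 1, -1]
153 [0, -1, -1, -2, 0, -1, 0, 0, 4, 1, 0, 1, 0, -1, -3, 3, 3, 1, -1, 0]
156 [-2, 0, 0, -1, -1, 0, 2, -3, -3, 0, 37, 37, 1, 0, -2, 1, 0, 1, 3, -1]
159 [-1, -4, 2, 0, 0, 2, 0, 0, 0, 34, 39, 43, 48, 40, 40, -1, 0, 0, 2, 1]
162 [0, 2, -2, 0, -1, 0, 0, -2, 36, 39, 33, 42, 47, 43, 48, 36, 37, 34, -3, -1]
165 [0, 0, -2, 0, 0, 0, -2, 1, 23, 22, 40, 45, 42, 45, 36, 35, 41, 21, 3, 1]
168 [-5, 3, 0, -1, 0, -1, 1, 21, 27, 41, 43, 42, 46, 38, 35, 38, 22, 0, -2, -1]
171 [0, 1, 2, 1, -3, -1, 22, 24, 48, 43, 45, 46, 24, 24, 25, 25, 22, 0, 1, 0]
174 [-1, -2, -2, 1, 0, 38, 35, 46, 42, 46, 45, 38, 22, 23, 19, 23, 23, 20, 21, 4]Traceback (most recent call last):
  File "<stdin>", line 6, in <module>
ValueError: cannot convert float NaN to integer
```

View pics/jigc.png

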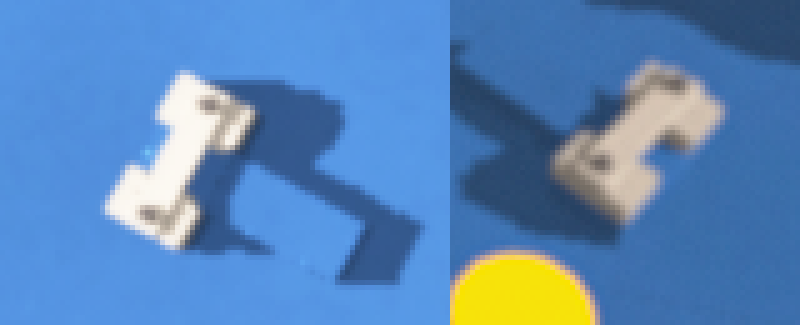

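The I-shaped block at about (226,172) has its pedestal to the lower right, so the ear direction is roughly yaw 1.09 with the jig origin near (600,216). I'll lift, then carry the plate to a free spot near (470,110) at yaw 0.

{"op": "step_arm", "data": {
  "steps": [
    [-1,[0,0,-0.05],0],
    [-1,[0,0,-0.12],0],
    [-1,[0,0,-0.18],0],
    [-1,[0.02,-0.06,-0.18],0.01],
    [-1,[0.045,-0.13,-0.18],0.025],
    [-1,[0.07,-0.21,-0.18],0.04],
    [-1,[0.1,-0.3,-0.18],0.06],
    [-1,[0.13,-0.39,-0.18],0.08]
  ]
}}

```text
time: 6.25
position: [479.4, -12.2, 102.8]
tcp_rot: [-3.141, -0.001, 0.152]
wrist_force: [1.0, 0.4, -1.9]
opening: 25.4
gripper_force: 35.0
```

Run:
```python
from h import *
o=observe();print(o)
x,y,z=o["position"];w=o["tcp_rot"][2]
D=np.array([470-x,110-y]);print(D@[np.cos(w),np.sin(w)]/500,D@[np.sin(w),-np.cos(w)]/500,(w)/np.pi,(z-30)/500)
```

```text
{'time': 6.25, 'joints': array([ 0.05646906,  0.33068903, -0.18980298,  2.11108297,  0.09419349,
        0.70684691, -1.61401374]), 'joint_velocities': array([-7.61556082e-01, -7.94219088e-02, -3.78506208e-02,  1.22212085e-01,
       -1.06601218e-03, -4.95699936e-02, -1.28890355e+00]), 'joint_torque': array([ 5.52095130e+00, -4.27293777e+01, -3.60667482e-01, -1.96407312e+01,
        1.77623512e-02,  7.41464971e-02,  1.73865471e+00]), 'position': array([479.35702833, -12.19660082, 102.83569756]), 'tcp_rot': array([-3.14143594e+00, -6.95982300e-04,  1.51731887e-01]), 'wrist_force': array([ 0.98941623,  0.39165098, -1.93772214]), 'ft_torque': array([0.05442822, 0.0396726 , 0.01096691]), 'gripper_force': 34.99621510505676, 'opening': 25.405302246828178}
0.018441070474246056 -0.244413951825091 0.04829775971605999 0.14567139512103186
```

{"op": "step_arm", "data": {
  "steps": [
    [-1,[0.006,-0.09,0],0.016],
    [-1,[0.012,-0.17,0],0.032],
    [-1,[0.018,-0.22,0.02],0.048],
    [-1,[0.018,-0.244,0.07],0.048],
    [-1,[0.018,-0.244,0.13],0.048],
    [-1,[0.018,-0.244,0.18],0.048],
    [-1,[0.018,-0.244,0.2],0.048],
    [-1,[0.018,-0.244,0.2],0.048]
  ]
}}

```text
time: 7.25
position: [469.4, 108.1, 2.4]
tcp_rot: [3.141, 0.001, 0.003]
wrist_force: [0.2, -0.3, -1.1]
opening: 25.7
gripper_force: 35.0
```

{"op": "step_arm", "data": {
  "steps": [
    [-1,[0,0,0],0],
    [-1,[0,0,0],0],
    [-1,[0,0,0],0],
    [-1,[0,0,0],0],
    [-1,[0,0,0],0],
    [-1,[0,0,0],0],
    [-1,[0,0,0],0],
    [-1,[0,0,0],0]
  ],
  "newtons": 3
}}

```text
time: 8.25
position: [469.5, 107.9, 2.6]
tcp_rot: [3.142, 0.0, 0.003]
wrist_force: [0.2, 1.0, -0.2]
opening: 26.3
gripper_force: 3.0
```

Run:
```python
from h import *
o,p,d=snap("w4");print(o["position"],o["tcp_rot"],o["wrist_force"],o["opening"])
P=cloud("wrist",d,o)
for v in range(20,260,15): print(v,P[v,326].round(1))
```

```text
[469.48577113 107.86947516   2.62014382] [3.14154906e+00 3.88712927e-05 2.60816273e-03] [ 0.16034311  1.02697004 -0.18122584] 26.272422709625506
20 [583.3 108.8   0.9]
35 [5.769e+02 1.088e+02 4.000e-01]
50 [568.7 108.8   8. ]
65 [561.9 108.7  10.3]
80 [555.1 108.7  12. ]
95 [548.5 108.7  12.7]
110 [541.8 108.7  11.8]
125 [534.8 108.6  13.1]
140 [527.8 108.6  13.5]
155 [520.9 108.6  16.4]
170 [513.7 108.6  16.3]
185 [506.5 108.6  17. ]
200 [499.1 108.5  17.6]
215 [491.9 108.5  19.5]
230 [484.4 108.5  20.2]
245 [476.8 108.5  21.2]
```

With a weak grip the plate pivoted, so its rear edge is already on the bench. Now I'll release it gently and rise.

{"op": "step_arm", "data": {
  "steps": [
    [-0.3,[0,0,0],0],
    [-0.3,[0,0,0],0],
    [-0.3,[0,0,0],0],
    [0,[0,0,0],0],
    [0,[0,0,0],0],
    [0,[0,0,-0.08],0],
    [0,[0,0,-0.2],0],
    [0,[0.06,0,-0.32],0]
  ]
}}

```text
time: 9.3
position: [495.8, 107.9, 160.1]
tcp_rot: [3.141, 0.002, 0.004]
wrist_force: [1.5, 0.6, -0.0]
opening: 44.0
gripper_force: 0.0
```

Run:
```python
from h import *
o,p,d=snap("w5");print(o["time"],o["position"],o["tcp_rot"],o["wrist_force"],o["opening"],o["joints"])
P=cloud("wrist",d,o)
m=(P[...,2]>4)&(P[...,2]<14)&(P[...,0]>430)&(P[...,0]<600)&(P[...,1]>60)&(P[...,1]<160)
q=P[m];print(m.sum(),np.median(q[:,2]),q.min(0),q.max(0),q.mean(0),q[:,2].std())
```

```text
9.3 [495.761849   107.85044191 160.08249565] [3.14104806e+00 2.00264606e-03 3.98562692e-03] [ 1.47401263  0.58918438 -0.03624671] 44.008884008916944 [-0.15872537  0.28939701 -0.21054332  2.00100509  0.07847295  0.86083542
 -1.97889755]
5009 8.626766276788771 [457.8864807   80.46636509   5.92325301] [569.23730148 136.58986343  11.59466705] [523.63295025 108.49272812   8.62082595] 0.7182425491310894
```

View pics/w5.png

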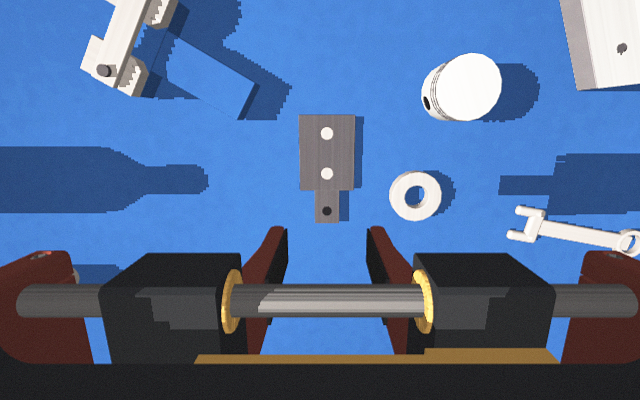

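The plate lies flat at u 299–354, v 115–222 with its ear towards the robot. The blue pedestal is at (165–255, 35–118) and the jig block is at the top left. I'll turn to the jig yaw and look at it from closer.

{"op": "step_arm", "data": {
  "steps": [
    [1,[0.03,-0.03,0],-0.05],
    [1,[0.06,-0.06,0],-0.1],
    [1,[0.09,-0.09,0],-0.15],
    [1,[0.12,-0.12,0],-0.2],
    [1,[0.15,-0.15,0],-0.25],
    [1,[0.188,-0.174,0],-0.3],
    [1,[0.188,-0.174,0],-0.347],
    [1,[0.188,-0.174,0],-0.347]
  ]
}}

```text
time: 10.35
position: [591.0, 195.1, 157.9]
tcp_rot: [-3.141, 0.0, 1.091]
wrist_force: [-1.1, 1.6, -0.7]
opening: 88.0
gripper_force: 0.0
```

Run:
```python
from h import *
o,p,d=snap("w6");print(o["time"],o["position"],o["tcp_rot"],o["wrist_force"],o["opening"],o["joints"])
P=cloud("wrist",d,o)
for v in range(10,230,20): print(v,P[v,100:560:20,2].round())
def rect(lo,hi):
    m=((P[...,2]>lo)&(P[...,2]<hi)&(P[...,0]>530)&(P[...,0]<720)&(P[...,1]>130)&(P[...,1]<340)).astype(np.uint8)
    n,l,s,c=cv2.connectedComponentsWithStats(m); i=1+s[1:,4].argmax(); q=P[l==i]
    print(lo,hi,s[i],np.median(q[:,2])); r=cv2.minAreaRect(q[:,:2].astype(np.float32));print(r);print(cv2.boxPoints(r))
rect(33,52);rect(19,29);rect(40.5,50)
```

```text
10.35 [591.01177686 195.14980643 157.90994204] [-3.14073674e+00  3.16719368e-04  1.09138322e+00] [-1.06197506  1.5636406  -0.73946664] 88.02873695898327 [-0.10512065  0.4917984  -0.42242792  1.72484268  0.2352766   0.97605064
 -1.09543581]
10 [ 0. -0.  0.  1. -0.  1.  0. -1.  1.  0.  0.  2.  2.  0.  2.  1.  1.  1.
  2. -0.  0. -1. 18.]
30 [ 2.  1. -1.  1.  2.  0. -0. -1.  1.  1.  1.  0.  0.  1.  0.  1.  1.  1.
 -0.  1. -0.  0. 15.]
50 [ 1.  1.  2.  1. -0.  0.  2. -0.  2.  1.  0.  0.  1.  1.  1.  0.  0. -0.
 -0.  1.  0.  1.  2.]
70 [ 1.  1.  0.  1.  1. -1.  1.  1.  1. 38. 38. 25. 26. 38. 38.  1.  0.  0.
 -0.  0.  1.  1.  0.]
90 [ 1.  1. -1.  0.  1.  1. -1. -0. -0. 49. 44. 44. 43. 45.  1.  0.  1.  1.
  1. -0. -1.  2.  1.]
110 [ 2.  0.  0. -1.  1.  0.  1.  2. -1. 37. 39. 24. 23. 36.  1.  1.  1.  0.
  2.  1.  1.  0.  1.]
130 [ 2.  0.  2. -0.  0.  1.  0.  1.  1.  0. -0. 24. 25. -0.  2. -0.  2.  1.
  1. -0.  2.  1.  0.]
150 [ 1. -0.  1.  1.  0.  1.  1. -0.  1.  2.  1. 26. 26.  0.  0. -1. -0. -0.
  0.  0.  1.  2.  0.]
170 [ 1. -1.  0.  0.  0.  1.  1.  1.  1.  0.  1. 24. 26.  0.  0.  1.  0. 
[... 260 characters left out ...]
135164544245356
((633.8328247070312, 277.6278991699219), (46.12778854370117, 89.83550262451172), 60.32434844970703)
[[583.3877  279.82733]
 [661.44055 235.35071]
 [684.27795 275.42847]
 [606.2251  319.9051 ]]
19 29 [ 303  103   46  105 4069] 24.624964220940285
((603.8081665039062, 225.9405059814453), (98.84245300292969, 41.82965850830078), 60.39716720581055)
[[561.21    193.30182]
 [597.57965 172.63861]
 [646.4063  258.5792 ]
 [610.0367  279.2424 ]]
40.5 50 [ 274   77  107   29 2645] 44.16692784975538
((633.372314453125, 276.6599426269531), (20.142555236816406, 89.48249816894531), 60.372650146484375)
[[589.5018  290.02353]
 [667.2852  245.78725]
 [677.24286 263.29636]
 [599.4594  307.53265]]
```

View pics/w6.png

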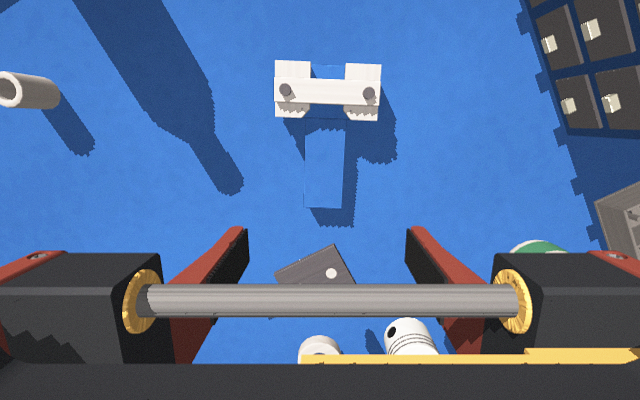

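The jig measurements agree: three separate estimates put the origin at (603.5,224.6) with yaw 1.053, and the block is 46×90. Next I'll turn to yaw π over the plate body.

{"op": "step_arm", "data": {
  "steps": [
    [1,[-0.03,-0.005,0],-0.058],
    [1,[-0.06,-0.01,0],-0.116],
    [1,[-0.09,-0.015,0],-0.174],
    [1,[-0.12,-0.02,0],-0.232],
    [1,[-0.15,-0.025,0],-0.29],
    [1,[-0.18,-0.03,0],-0.348],
    [1,[-0.214,-0.036,0],-0.406],
    [1,[-0.214,-0.036,0],-0.464]
  ]
}}

```text
time: 11.4
position: [525.1, 106.8, 158.3]
tcp_rot: [-3.14, 0.0, 2.552]
wrist_force: [0.3, 0.6, 0.3]
opening: 87.6
gripper_force: 0.0
```

Run:
```python
from h import *
o=observe();x,y,z=o["position"];w=o["tcp_rot"][2];print(o["time"],o["position"],w,o["joints"][6])
D=np.array([525.5-x,108.5-y]);print(D@[np.cos(w),np.sin(w)]/500,D@[np.sin(w),-np.cos(w)]/500,(w-np.pi)/np.pi,(z-1.5)/500)
o,p,d=load("w5");P=cloud("wrist",d,o)
m=(P[...,2]>5)&(P[...,2]<14)&(P[...,0]>500)&(P[...,0]<600)&(P[...,1]>60)&(P[...,1]<160)
print(cv2.minAreaRect(P[m][:,:2].astype(np.float32)))
```

```text
11.4 [525.08191446 106.75434462 158.34228401] 2.551672180145355 0.33850389939467934
0.0012473529482719136 0.0033663843364652333 -0.187777518759587 0.31368456801434597
((534.666259765625, 107.97677612304688), (69.04389953613281, 56.09664535522461), 0.055927444249391556)
```

{"op": "step_arm", "data": {
  "steps": [
    [1,[0.001,0.003,0],-0.058],
    [1,[0.001,0.003,0],-0.116],
    [1,[0.001,0.003,0.04],-0.17],
    [1,[0.001,0.003,0.12],-0.188],
    [1,[0.001,0.003,0.2],-0.188],
    [1,[0.001,0.003,0.27],-0.188],
    [1,[0.001,0.003,0.312],-0.188],
    [1,[0.001,0.003,0.312],-0.188]
  ]
}}

```text
time: 12.4
position: [526.4, 110.1, 2.1]
tcp_rot: [-3.141, -0.0, 3.14]
wrist_force: [0.3, 0.5, -0.7]
opening: 87.8
gripper_force: 0.0
```

{"op": "step_arm", "data": {
  "steps": [
    [-1,[0,0,0],0],
    [-1,[0,0,0],0],
    [-1,[0,0,0],0],
    [-1,[0,0,0],0],
    [-1,[0,0,0],0],
    [-1,[0,0,0],0],
    [-1,[0,0,0],0],
    [-1,[0,0,0],0]
  ],
  "newtons": 35
}}

```text
time: 13.4
position: [526.6, 109.7, 2.8]
tcp_rot: [-3.141, 0.0, 3.141]
wrist_force: [-1.9, -1.9, 5.8]
opening: 55.5
gripper_force: 35.0
```

{"op": "step_arm", "data": {
  "steps": [
    [-1,[0,0,-0.05],0],
    [-1,[0,0,-0.12],0.03],
    [-1,[0,0,-0.18],0.085],
    [-1,[-0.02,0.027,-0.18],0.14],
    [-1,[-0.04,0.054,-0.18],0.195],
    [-1,[-0.06,0.08,-0.18],0.25],
    [-1,[-0.08,0.107,-0.18],0.305],
    [-1,[-0.0994,0.134,-0.18],0.36]
  ]
}}

```text
time: 14.4
position: [575.9, 177.6, 91.9]
tcp_rot: [-3.141, -0.001, 2.005]
wrist_force: [0.6, -0.1, -1.8]
opening: 55.8
gripper_force: 35.0
```

{"op": "step_arm", "data": {
  "steps": [
    [-1,[0,0,0],0.055],
    [-1,[0,0,0],0.11],
    [-1,[0,0,0],0.165],
    [-1,[0,0,0],0.22],
    [-1,[0,0,0],0.275],
    [-1,[0,0,0],0.305],
    [-1,[0,0,0],0.305],
    [-1,[0,0,0],0.305]
  ]
}}

```text
time: 15.4
position: [575.9, 177.1, 92.2]
tcp_rot: [-3.141, 0.0, 1.054]
wrist_force: [0.2, 0.5, -2.0]
opening: 55.2
gripper_force: 35.0
```

```bash
cat > g.py <<'E'
from h import *
import sys
O=np.array([603.5,224.6]);Y=1.053;ux=np.array([np.cos(Y),np.sin(Y)]);uy=np.array([-ux[1],ux[0]])
tag=sys.argv[1]
o,p,d=snap(tag);print(o["time"],o["position"],o["tcp_rot"],o["wrist_force"],o["ft_torque"],o["opening"])
P=cloud("wrist",d,o);J=np.stack([(P[...,:2]-O)@ux,(P[...,:2]-O)@uy,P[...,2]],-1)
g=cv2.cvtColor(p,cv2.COLOR_RGB2HSV)
t=(np.r_[o["position"][:2]]-O);print("tcp in jig",t@ux,t@uy,o["position"][2],"yaw err",o["tcp_rot"][2]-Y)
# dark grey plate points
m=((g[...,1]<60)&(g[...,2]<185)&(abs(J[...,1])<45)&(J[...,0]>-120)&(J[...,0]<90)&(J[...,2]>20)).astype(np.uint8)
m[235:]=0
n,l,s,c=cv2.connectedComponentsWithStats(m);i=1+s[1:,4].argmax();q=J[l==i]
print(s[i],"z med",np.median(q[:,2]),"min",q.min(0),"max",q.max(0))
for a in range(int(q[:,0].min()),int(q[:,0].max())+1,6):
    w=q[abs(q[:,0]-a)<3]
    if len(w)>3: print(a,"y %.1f %.1f z %.1f"%(w[:,1].min(),w[:,1].max(),np.median(w[:,2])))
E
python3 g.py w7
```

```text
15.4 [575.86915972 177.066685    92.19879531] [-3.14114379e+00  2.82429260e-04  1.05412383e+00] [ 0.18643041  0.47852381 -2.01278301] [-0.03508012 -0.04878738  0.00153069] 55.17194485283771
tcp in jig -54.978610871173885 0.48136900126901655 92.19879530733874 yaw err 0.001123834363536913
[ 272  116  110  119 8331] z med 97.97039951654051 min [-46.91834993 -28.56303285  90.98975438] max [ 14.83473351  29.48078614 102.95754377]
-46 y -28.6 29.5 z 98.0
-40 y -27.0 28.2 z 98.0
-34 y -27.1 28.6 z 98.0
-28 y -27.1 28.3 z 98.0
-22 y -26.7 28.8 z 97.9
-16 y -12.0 13.3 z 98.0
-10 y -11.9 13.7 z 98.0
-4 y -11.8 13.6 z 98.0
2 y -11.6 13.5 z 98.0
8 y -12.0 13.9 z 98.0
14 y -11.9 13.8 z 97.9
```

View pics/w7.png

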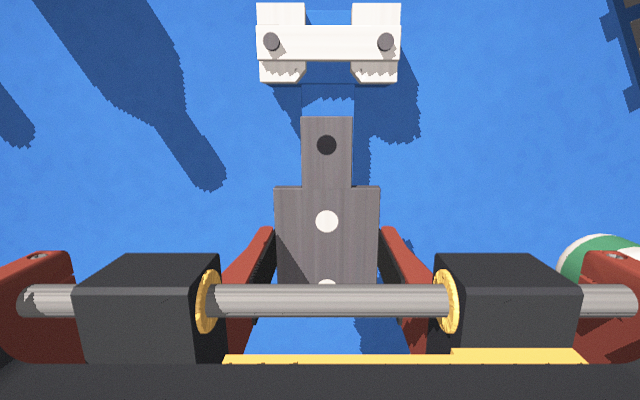

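The plate is level and straight, its ear tip at jig x≈15 and about 0.9 mm off in +y. I'll lower it to about 1.5 mm above the seat and enter the channel.

{"op": "step_arm", "data": {
  "steps": [
    [-1,[0,0.0014,0.05],0],
    [-1,[0,0.0014,0.1],0],
    [-1,[0,0.0014,0.128],0],
    [-1,[0,0.0014,0.128],0],
    [-1,[0.02,0.0014,0.128],0],
    [-1,[0.04,0.0014,0.128],0],
    [-1,[0.06,0.0014,0.128],0],
    [-1,[0.06,0.0014,0.128],0]
  ]
}}

```text
time: 16.45
position: [592.1, 204.3, 28.9]
tcp_rot: [3.141, -0.001, 1.053]
wrist_force: [-0.1, 0.6, -1.9]
opening: 55.4
gripper_force: 35.0
```

```bash
python3 g.py w8
```

```text
16.45 [592.10886488 204.28596045  28.88632701] [ 3.14139915e+00 -1.28029021e-03  1.05335712e+00] [-0.09688879  0.55686601 -1.92057369] [-0.02478971 -0.01455393  0.01083881] 55.37150055602755
tcp in jig -23.289344183964186 -0.15687555354177005 28.886327006528884 yaw err 0.0003571241716455731
[ 272  116  111  119 8313] z med 35.660683906337425 min [-15.15291123 -29.13180908  29.78055392] max [46.48195494 28.48189943 39.74749209]
-15 y -29.1 28.5 z 35.3
-9 y -27.5 27.5 z 35.4
-3 y -27.7 27.7 z 35.5
3 y -27.9 27.8 z 35.6
9 y -27.9 27.9 z 35.6
15 y -12.6 12.6 z 35.7
21 y -12.5 12.5 z 35.8
27 y -12.9 12.9 z 35.9
33 y -12.8 12.7 z 36.0
39 y -12.5 12.6 z 36.1
45 y -12.4 12.5 z 36.1
```

{"op": "step_arm", "data": {
  "steps": [
    [-1,[0,0,0.003],0],
    [-1,[0,0,0.003],0],
    [-1,[0.01,0,0.003],0],
    [-1,[0.02,0,0.003],0],
    [-1,[0.03,0,0.003],0],
    [-1,[0.04,0,0.003],0],
    [-1,[0.046,0,0.003],0],
    [-1,[0.046,0,0.003],0]
  ]
}}

```text
time: 17.5
position: [603.1, 223.0, 27.0]
tcp_rot: [-3.142, -0.0, 1.052]
wrist_force: [0.1, 0.5, -1.7]
opening: 55.8
gripper_force: 35.0
```

```bash
python3 g.py w9
```

```text
17.5 [603.08011611 222.96657186  27.00649063] [-3.14153534e+00 -6.69579326e-05  1.05227811e+00] [ 0.09990537  0.50124896 -1.72316306] [-0.04071626 -0.04109244  0.03680387] 55.83179268869697
tcp in jig -1.6271338425652242 -0.443650111581071 27.006490627522865 yaw err -0.0007218907143407005
[ 234  124  186  111 9152] z med 33.998202901390954 min [  6.59953064 -44.90063786  23.46591865] max [64.51639547 44.70160529 50.1342855 ]
6 y -29.3 28.6 z 33.3
12 y -28.5 27.9 z 33.5
18 y -28.1 27.6 z 33.5
24 y -28.3 27.3 z 33.6
30 y -28.0 27.6 z 33.6
36 y -13.0 12.3 z 33.8
42 y -44.9 40.8 z 34.7
48 y -44.9 44.7 z 37.4
54 y -42.1 38.5 z 44.4
60 y -41.7 40.1 z 48.1
```

{"op": "step_arm", "data": {
  "steps": [
    [-1,[0,0,0.0014],0],
    [-1,[0.002,0,0.0014],0],
    [-1,[0.004,0,0.0014],0],
    [-1,[0.006,0,0.0014],0],
    [-1,[0.008,0,0.0014],0],
    [-1,[0.01,0,0.0014],0],
    [-1,[0.011,0,0.0014],0],
    [-1,[0.011,0,0.0014],0]
  ],
  "newtons": 20
}}

```text
time: 18.55
position: [605.9, 227.5, 26.4]
tcp_rot: [3.142, -0.0, 1.052]
wrist_force: [-0.6, -1.7, 0.8]
opening: 55.7
gripper_force: 20.0
```

```bash
python3 g.py w10 | head -5
```

```text
18.55 [605.85639485 227.52376268  26.4189233 ] [ 3.14150205e+00 -1.48676711e-04  1.05197989e+00] [-0.63175836 -1.68275975  0.84526903] [-0.42092509  0.21712154  0.02800753] 55.727592544886534
tcp in jig 3.706829184233253 -0.6003351373376379 26.41892329578188 yaw err -0.0010201126273781114
[ 232  136  188   99 8453] z med 33.180750306106546 min [ 11.80894477 -44.73616223  23.67176717] max [64.71177908 44.12788616 50.17232965]
11 y -29.6 28.3 z 32.8
17 y -29.2 28.1 z 32.8
```

{"op": "step_arm", "data": {
  "steps": [
    [-1,[0.001,0,0],0],
    [-1,[0.002,0,0],0],
    [-1,[0.003,0,0],0],
    [-1,[0.004,0,0],0],
    [-1,[0.005,0,0],0],
    [-1,[0.006,0,0],0],
    [-1,[0.006,0,0],0],
    [-1,[0.006,0,0],0]
  ]
}}

```text
time: 19.6
position: [605.9, 227.7, 26.3]
tcp_rot: [-3.141, 0.005, 1.051]
wrist_force: [-5.8, -6.8, 8.7]
opening: 55.8
gripper_force: 20.0
```

The plate stalled under the push with about 9 N, so the shoulders are home. Release and rise.

{"op": "step_arm", "data": {
  "steps": [
    [-0.2,[0,0,0],0],
    [0.6,[0,0,0],0],
    [0.6,[0,0,0],0],
    [0.6,[0,0,0],0],
    [0.6,[0,0,-0.04],0],
    [0.6,[0,0,-0.1],0],
    [0.6,[-0.02,0,-0.15],0],
    [0.6,[-0.06,0,-0.2],0]
  ]
}}

```text
time: 20.6
position: [592.8, 205.0, 128.8]
tcp_rot: [3.141, -0.002, 1.053]
wrist_force: [-0.0, -0.5, 0.5]
opening: 70.2
gripper_force: 0.0
```

```bash
python3 g.py w11
```

```text
20.6 [592.77094533 204.99997633 128.81222167] [ 3.14060818e+00 -2.27889377e-03  1.05324445e+00] [-0.00922197 -0.51114884  0.48511347] [-0.00737791 -0.00888761  0.01519572] 70.21163654264446
tcp in jig -22.341219511143724 -0.37875125341112087 128.81222166680757 yaw err 0.0002444484173438344
[ 293   95   92  124 6526] z med 32.675864712889904 min [-37.6305982  -44.94885117  23.47497884] max [64.01370081 27.5107123  49.85326781]
-37 y -27.9 27.3 z 32.6
-31 y -27.8 27.2 z 32.6
-25 y -27.7 27.0 z 32.6
-19 y -27.4 26.9 z 32.6
-13 y -28.2 26.7 z 32.6
-7 y -28.1 26.6 z 32.7
-1 y -27.9 27.4 z 32.6
5 y -27.8 27.2 z 32.6
11 y -27.6 27.0 z 32.6
17 y -28.2 26.8 z 32.6
23 y -28.1 27.5 z 32.6
29 y -27.9 27.4 z 32.6
35 y -27.8 27.3 z 32.6
41 y -44.6 21.0 z 32.8
47 y -44.9 12.3 z 36.5
53 y -44.9 -32.0 z 44.2
59 y -41.8 -30.0 z 48.1
```

View pics/w11.png

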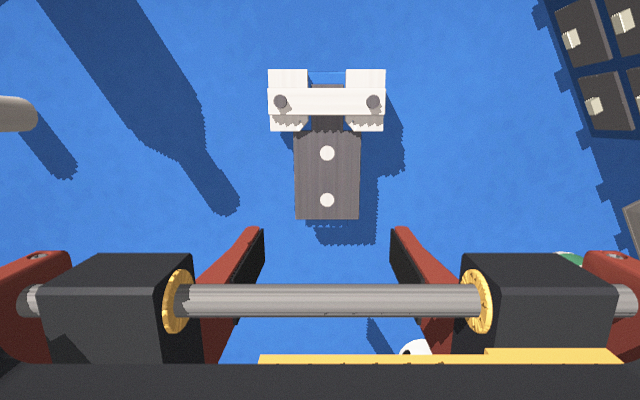

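The plate is seated: flat at top z 32.6 along its length (the camera reads about 0.6 high), with its rear edge at jig x≈-38. Next I'll check the magazine stack and the bystanders from the top camera.

Run:
```python
from h import *
ds=[cams.snapshot("top")[1] for _ in range(8)]
P0=cloud("top",np.load("pics/top0.npy"));P=cloud("top",np.median(ds,0))
M=np.array([606.3,-169.5]);a=.393;ux=np.array([np.cos(a),np.sin(a)]);uy=np.array([-ux[1],ux[0]])
for Q in(P0,P):
    X=(Q[...,:2]-M)@ux;Yy=(Q[...,:2]-M)@uy
    print([round(float(np.median(Q[(abs(X-c)<4)&(abs(Yy)<8)][:,2])),1) for c in range(10,112,10)])
    for s in(-18,18): print(s,[round(float(np.median(Q[(abs(X-c)<5)&(abs(Yy-s)<5)][:,2])),1) for c in range(45,112,10)])
df=np.abs(P[...,2]-P0[...,2])>9
n,l,st,c=cv2.connectedComponentsWithStats(df.astype(np.uint8))
print([(c[i].round().tolist(),int(st[i,4])) for i in range(1,n) if st[i,4]>25])
```

```text
[56.8, 56.6, 55.1, 56.1, 56.2, 55.4, 56.8, 56.8, 56.7, 56.8, 56.6]
-18 [57.0, 56.6, 57.2, 55.7, 56.9, 57.2, 57.0]
18 [56.4, 56.3, 56.2, 57.4, 55.6, 57.2, 56.4]
[48.8, 48.8, 48.8, 48.7, 48.4, 48.7, 48.9, 48.7, 48.5, 48.5, 48.1]
-18 [49.1, 49.3, 48.7, 48.3, 48.7, 48.1, 48.3]
18 [48.7, 48.4, 48.6, 48.3, 48.3, 48.7, 48.5]
[([254.0, 271.0], 20248), ([369.0, 140.0], 57), ([384.0, 168.0], 28), ([386.0, 182.0], 109), ([614.0, 331.0], 2148)]
```

The stack dropped 8 mm and lies flat, and nothing outside the magazine and the arm has changed. Handing in.

```bash
python3 -c "
from plant import ticket
print(ticket.hand_in())"
```

```text
the job is handed in; nothing more can be done
None
```

The lowest plate was drawn from the magazine, laid flat on the bench and let go, then slid under the jig bridge until its shoulders were home and it sat flat, and released; the other three lie flat in the magazine, the top camera showed nothing else moved, and the job was handed in at about 21 s (no verdict was returned).

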